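# Slide a nose-heavy fixture plate into the optical micrometer and hold it for the reading

## Robot

A 7-joint arm with a two-finger parallel gripper is mounted at the origin on the work surface. World frame = base frame: x ahead of the robot, y to its left, z up, the work surface at z = 0. Lengths are in m, angles in rad, forces in N, time in s.
With the tool pointing down it reaches from about 0.4 to 0.85 m from the base axis. Payload 10.4 kg.
Tool frame: the origin (TCP) lies midway between the tips of the shut fingers; the grasp point (between the pads) lies 19 mm behind it; z points along the fingers, y is the line along which they close (so a half turn about z gives the same grasp; the last joint's range is limited). The gripper opens to 87 mm and grips with 3 to 60 N. Pads are 19 mm wide; open, the fingers measure 117 mm over their backs; the gripper's body (75 mm by 190 mm) begins 51 mm behind the grasp point.
Start: joints at [-1.315, 0.332, -0.065, 1.46, 0.022, 1.35, -0.088], TCP at [0.172, 0.601, 0.223] pointing down, gripper open.
Joint ranges: [-2.6, 2.6], [-0.5, 2.12], [-1.47, 1.34], [0.16, 2.42], [-1.27, 4.41], [0.06, 2.06], [-2.6, 2.6]. Speed limits (rad/s): [2.22, 2.22, 2.79, 2.79, 3.14, 3.14, 3.14].

## Interface

Orientations are given as a unit quaternion [x, y, z, w].
In Python, from bench import r gives the robot as it stands.
- The arm moves only by the tool carry_out, never from a script. Its argument "steps" is a list that holds one entry, the list of rows, each a list of 6 numbers: the shift along the tool's x, y, z in cm, then the turn, a rotation vector about the tool's x, y, z in rad. In form: [[[dx, dy, dz, wx, wy, wz], ...]]. A call has 1 to 20 rows; each row is the pose to reach, as a shift and turn from the pose commanded when the call began, along the tool's axes at that moment; what a row does not reach only later rows make up. A row lasts 1/12 s, in which the tool goes at most 41.7 mm and 7.16 degrees, less where a joint would pass 70% of its speed; a pose out of reach is approached as far as the arm can. A call with a gripper value outside its range is refused whole. "hand" is the closure, from -1 (fully open) to 1 (shut), set as the call begins (left out, the last holds). The fingers move at their own pace and stop on an object; "squeeze" is the grip in N (left out, the last holds). Time passes only in rows, so rows that repeat a pose let the fingers close. It gives the time, the measured TCP pose, the force, the opening and the grip force at its end, in the units of the state.
- r.read_state(): the state, without advancing time (a new reading comes with each control period).
- r.camera(name): name is "scene" or "top" or "wrist"; returns the picture (480x640x3 uint8, red, green, blue); there is no depth.
- r.camera_params(name): a dict with "fx", "fy", "cx", "cy" (pixels), "view" (4x4, takes a point from world to camera coordinates). Camera axes: x right, y up, looking along -z (the intrinsics and any distortion apply to the point x, -y, -z); pixel columns grow to the right and rows downward; lengths in m; the calibration is good to about 2 mm. A picture is of the moment at which its call begins: read the wrist's pose just before it. camera_params takes no time and is no camera call; for the wrist camera it gives the pose at the moment of the call.
- r.close_job(): hands the job in; it is judged then, once.
The state is a dict: "time": time; "joint_positions": joint angles; "joint_vel": joint speeds; "joint_torque": joint torques, N m; "ee_pos": TCP position; "eef_rot": TCP orientation; "ft_force": force on the tool from outside, world axes, zero at the start; "torque": the same for the moment, N m; "width": finger opening in m; "grip_force": force on a finger pad.
Only numpy, scipy, OpenCV 4.12 (cv2) and the standard library are available. Lean on these libraries where they do the work, as an engineer would, in place of code of your own. Each camera call takes 0.05 s, during which the arm holds its last target. There are 200 camera calls.

## Task

Present the clamped shaft to the optical micrometer for a reading: first open the purge-air ball valve to half (blue lever at 45 degrees, on the red mark) and leave it so, to keep the two optical heads' windows clean. Then slide the fixture plate, without lifting it, out over the edge of the granite until its red scribed line lies right over that edge, parallel to it, with the shaft's tip midway between the heads; beyond its balance point the plate is nose-heavy, so keep hold of it and never let it tip. Finish while still holding it there, still and flat on the granite; do not run the shaft into a head, and leave the other gauges and tools where they are.

Things in the scene. Friction and masses are not known exactly. Their poses are not given: they have to be found in the camera images.
- edge (a point): midpoint of the top outer edge of the dark granite riser, 72 mm above the bench. Riser 260 (x) x 160 (y) x 60 mm on a 12 mm aluminium breadboard. x: level, outward over the edge, away from the robot; y along the edge; z up; granite at negative x. The station (breadboard, riser, heads, valve) is one fixed rigid piece, placed anew each run, turned up to 13 degrees
- purge_valve (a joint): opening of the purge-air ball valve, rad: 0 closed (lever points to -y of edge, across the pipe), pi/2 open (lever points to +x of edge, along the pipe); grows counterclockwise seen from above. Half open = pi/4: lever over the red mark on the white index disc (black marks: closed, open). Starts at 0 to 0.3, stays where left, takes about 0.12 N m
- valve_axis (a point): on the upright stem axis of the brass ball valve at the lever's mid-height, 92 mm above the bench; 130 mm inward (-x) and 260 mm to +y of edge; same axes. The lever swings level about it. The white index disc, 50 mm radius, lies 15 mm below; a pressure gauge 105 mm inward of the stem reaches 3 mm above the lever's middle
- lever_grip (a point): point to grip on the blue lever, on its centreline 75 mm from the stem axis; the blue sleeve is 12 mm wide, 10 mm high, 65 mm long (from 30 to 95 mm from the axis). Nothing beneath it for 70 mm. The point's own -y axis points from the stem along the lever
- plate: loose aluminium plate 220 (x) x 90 (y) x 8 mm on the granite. Origin: centre of the underside; x to its nose (outward). A shaft clamped near the nose sticks out 60 mm past it; yellow handle at the back. About 0.8 kg (+-20%); balance point 26 mm noseward of the origin: it tips by itself beyond 84 mm overhang. Starts overhanging -25 to 35 mm, up to 20 mm off centre, 0.15 rad askew
- plate_line (a point): middle of the red line (4 mm wide), which runs across the plate (along its y) 110 mm behind the nose, at the plate's origin (underside level); the line is painted on top and on both sides. Axes as plate
- handle (a point): centre of the handle bar: yellow bar along the plate's y, 14 mm wide (x), 16 mm high, 90 mm long, its two legs at its ends with 66 mm free between; 90 mm behind the plate's origin, 44 mm above its underside; 28 mm clear beneath the bar. Axes as plate
- shaft_tip (a point): free end of the shaft on its axis, 170 mm ahead of the plate's origin and 33 mm above its underside. 12 mm in diameter at the tip. The two optical heads (black boxes 60 x 100 x 80 mm on feet, tops 145 mm above the bench, fixed) stand either side of the way out, centred 150 mm outward of edge and 115 mm to +y (green window) and -y (dark window), their windows 130 mm apart; midway is y = 0 of edge
- ring_gauge: bystander: steel ring, 60 mm diameter, 20 mm high, on the breadboard
- pin_stand: bystander: wooden block 50 x 30 x 20 mm with four upright pin gauges, 60 mm high in all, on the breadboard
- gauge_block: bystander: white ceramic block 35 x 12 x 30 mm, on the breadboard
- driver: bystander: screwdriver with an orange handle, 160 mm long, on the bench at the left
- caliper: bystander: digital caliper, 230 mm long, on the bench at the right
- plug_gauge: bystander: plug gauge, 140 mm long, with aluminium handle, on the bench at the left

How it is judged:
By the outcome, as a careful person would: the job done as asked, in the order asked, and still so for the second after the job is handed in, while the arm keeps its last pose, push and grip.
It also fails if it takes over 51 s, if anything falls off the work surface, if the arm or the gripper's body presses on something with over 40 N, if the wrist force passes 120 N, or if a joint passes its speed limit or range.

## Working session

There is one attempt and no reset: what is moved stays moved. The work goes in short steps, Python scripts to look and compute and a tool call to move; the robot and the scene stay as the last step left them, time stands still between calls to the robot, and variables do not carry over. Pictures are saved under pics/ and viewed, at most 10 in all, crops included, and the job is handed in when it is done.

Besides the shell and the picture viewer there is one more tool, called after ">>>" by a JSON object that holds its "fn" and its "kwargs". carry_out: Moves the arm, as the interface text tells. Its arguments: {"type":"object","properties":{"steps":{"type":"array","items":{"type":"array","items":{"type":"array","items":{"type":"number"}}}},"hand":{"type":"number"},"squeeze":{"type":"number"}},"required":["steps"]}

```bash
mkdir -p pics; ls; python3 - <<'E'
from bench import r
import cv2,numpy as np
for n in("scene","top"):
    im=r.camera(n); cv2.imwrite(f"pics/{n}0.png",im[:,:,::-1])
    p=r.camera_params(n); print(n,{k:(np.round(v,4).tolist() if k=="view" else v) for k,v in p.items()})
s=r.read_state(); print({k:np.round(v,3).tolist() for k,v in s.items()})
E
```

```text
pics
scene {'fx': 452.17185594828277, 'fy': 452.17185594828277, 'cx': 327.2872886251652, 'cy': 249.0975070964066, 'view': [[0.8714, 0.4903, 0.0166, -0.5235], [-0.4111, 0.7112, 0.5702, 0.15], [0.2677, -0.5037, 0.8213, -1.5237], [0.0, 0.0, 0.0, 1.0]]}
top {'fx': 496.53470282000046, 'fy': 496.53470282000046, 'cx': 310.3650810812923, 'cy': 246.73165261087487, 'view': [[0.0116, -0.9999, 0.0104, -0.0033], [0.9933, 0.0127, 0.1151, -0.6165], [-0.1152, 0.009, 0.9933, -1.2748], [0.0, 0.0, 0.0, 1.0]]}
{'time': 0.1, 'joint_positions': [-1.315, 0.333, -0.065, 1.461, 0.022, 1.35, -0.089], 'joint_vel': [-0.001, -0.001, 0.001, -0.004, 0.0, -0.001, -0.0], 'joint_torque': [0.001, -62.455, 0.024, -39.072, -0.061, 0.037, 0.0], 'ee_pos': [0.172, 0.601, 0.222], 'eef_rot': [0.139, 0.99, -0.001, -0.0], 'ft_force': [-0.9, 1.164, 0.207], 'torque': [-0.007, 0.022, 0.022], 'grip_force': 0.0, 'width': 0.087}
```

View pics/top0.png

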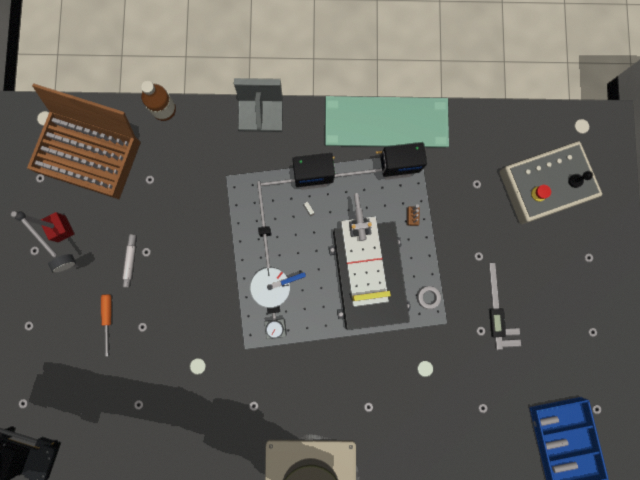

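View pics/scene0.png

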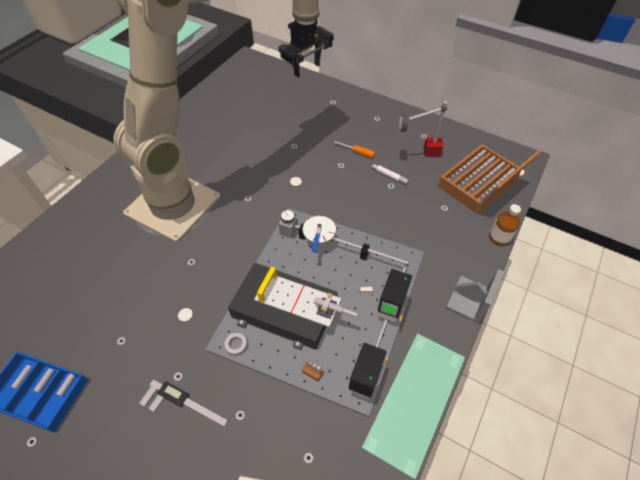

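The top view shows the disc at about (271,288), the blue lever ending at (305,275), the red line at (365,261), the yellow bar at (372,296) and the heads at (314,170) and (404,160). The scene view agrees with this. Next I'll measure the colour blobs and view an enlarged crop.

```bash
cat > h.py <<'E'
import numpy as np,cv2
from scipy.spatial.transform import Rotation as R
def cast(p,uv,z):
    V=np.array(p["view"]);Rm=V[:3,:3];c=-Rm.T@V[:3,3]
    d=np.array([(uv[0]-p["cx"])/p["fx"],-(uv[1]-p["cy"])/p["fy"],-1.0])@Rm
    return c+d*(z-c[2])/d[2]
def proj(p,X):
    V=np.array(p["view"]);q=V[:3,:3]@np.array(X)+V[:3,3]
    return np.array([p["cx"]+p["fx"]*q[0]/-q[2],p["cy"]-p["fy"]*q[1]/-q[2]])
def blobs(im,lo,hi,roi,amin=8):
    hsv=cv2.cvtColor(im,cv2.COLOR_RGB2HSV);m=cv2.inRange(hsv,np.array(lo),np.array(hi))
    k=np.zeros_like(m);x0,y0,x1,y1=roi;k[y0:y1,x0:x1]=m[y0:y1,x0:x1]
    out=[]
    for c in cv2.findContours(k,cv2.RETR_EXTERNAL,cv2.CHAIN_APPROX_NONE)[0]:
        n=cv2.contourArea(c)
        if n>=amin: out.append((n,cv2.minAreaRect(c)))
    return sorted(out,key=lambda t:-t[0]),k
COL=dict(blue=((100,150,60),(130,255,255)),yellow=((22,150,100),(35,255,255)),red=((0,130,80),(6,255,255)),white=((0,0,200),(180,40,255)))
E
python3 - <<'E'
from h import *; from bench import r
zs=dict(blue=.097,yellow=.124,red=.080,white=.077)
for n,roi in(("top",(220,150,450,350)),("scene",(210,200,430,400))):
    im=cv2.imread(f"pics/{n}0.png")[:,:,::-1].copy();p=r.camera_params(n)
    for c in COL:
        for a,rc in blobs(im,*COL[c],roi)[0][:3]:
            b=cv2.boxPoints(rc); w=[np.round(cast(p,q,zs[c])[:2],3).tolist() for q in b]
            print(n,c,a,np.round(rc[0],1),np.round(cast(p,rc[0],zs[c])[:2],4),w)
    if n=="top": cv2.imwrite("pics/crop.png",cv2.resize(im[150:350,215:455,::-1],(792,660-60)if 0 else (720,600),interpolation=cv2.INTER_CUBIC))
E
```

```text
top blue 70.5 [292.7 278.2] [0.5299 0.048 ] [[0.524, 0.078], [0.545, 0.022], [0.536, 0.018], [0.514, 0.074]]
top white 895.0 [366.2 275.9] [ 0.5389 -0.1381] [[0.569, -0.091], [0.582, -0.176], [0.509, -0.185], [0.496, -0.101]]
top white 858.5 [269.4 287.5] [0.5065 0.1071] [[0.536, 0.167], [0.567, 0.079], [0.477, 0.047], [0.447, 0.135]]
top white 773.0 [360.9 239.3] [ 0.6326 -0.1248] [[0.678, -0.075], [0.691, -0.161], [0.588, -0.174], [0.575, -0.089]]
scene blue 39.0 [315.4 242. ] [0.5319 0.0481] [[0.537, 0.019], [0.516, 0.075], [0.526, 0.078], [0.547, 0.022]]
scene yellow 203.5 [266.2 283.4] [ 0.4964 -0.1525] [[0.491, -0.203], [0.474, -0.1], [0.502, -0.1], [0.518, -0.203]]
scene white 703.5 [283.1 293.8] [ 0.536  -0.1363] [[0.506, -0.184], [0.488, -0.09], [0.567, -0.087], [0.581, -0.18]]
scene white 698.5 [315.8 305.3] [ 0.6323 -0.1222] [[0.589, -0.172], [0.568, -0.085], [0.677, -0.071], [0.693, -0.157]]
scene white 509.5 [319.  228.5] [0.5086 0.1097] [[0.441, 0.127], [0.527, 0.177], [0.574, 0.093], [0.491, 0.045]]
```

View pics/crop.png

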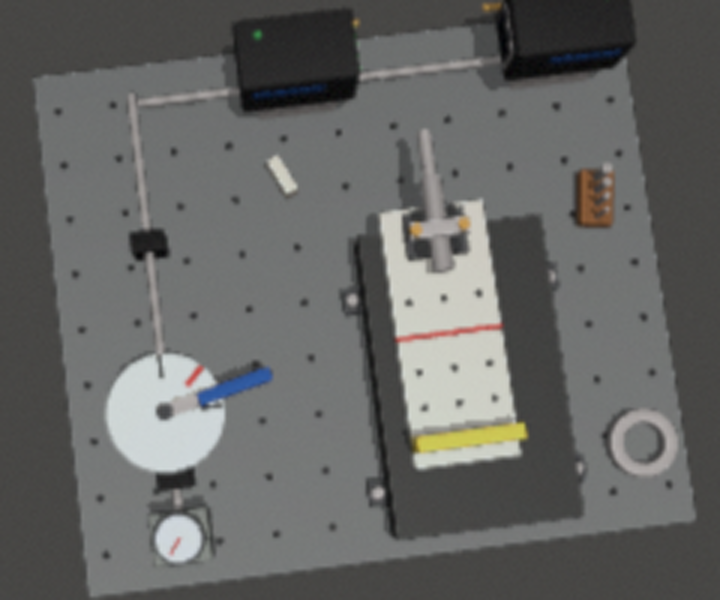

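The crop shows the riser's top corners at about (364,238), (543,217), (397,535) and (580,517), the disc centre at (165,412), the lever tip at (270,375), the red line from (398,340) to (502,326) and the bar from (414,443) to (526,431). I'll fit the station and plate poses from these points.

```bash
python3 - <<'E'
from h import *; from bench import r
p=r.camera_params("top")
W=lambda c,z:cast(p,((c[0]+.5)/3-.5+215,(c[1]+.5)/3-.5+150),z)
S=np.array([[-.13,.26],[0,.08],[0,-.08],[-.26,.08],[-.26,-.08]])
P=np.array([W(c,z)[:2] for c,z in [((165,412),.077),((364,238),.072),((543,217),.072),((397,535),.072),((580,517),.072)]])
a,b=S-S.mean(0),P-P.mean(0)
th=np.arctan2((a[:,0]*b[:,1]-a[:,1]*b[:,0]).sum(),(a*b).sum());M=np.array([[np.cos(th),-np.sin(th)],[np.sin(th),np.cos(th)]])
t=P.mean(0)-M@S.mean(0);print("th",th,"edge",t,"res mm",np.round((P-S@M.T-t)*1e3,1).tolist())
v=M@[-.13,.26]+t;print("valve",v)
tip=W((270,375),.092)[:2]-v; print("lever ang opening",np.arctan2(*tip[::-1])-th+np.pi/2,np.hypot(*tip))
l=[W(c,.08)[:2] for c in((398,340),(502,326))];y=[W(c,.124)[:2] for c in((414,443),(526,431))]
lm,ym=np.mean(l,0),np.mean(y,0);print("line",lm,"handle",ym,"dist",np.hypot(*(lm-ym)))
ps=lm-ym;print("plate yaw",np.arctan2(ps[1],ps[0]),np.arctan2(*(l[0]-l[1])[::-1])-np.pi/2,np.arctan2(*(y[0]-y[1])[::-1])-np.pi/2)
print("line in station",M.T@(lm-t))
tp=W((425,132),.105)[:2];print("shaft tip",tp,M.T@(tp-t),np.arctan2(*(tp-ym)[::-1]))
print(R.from_quat(r.read_state()["eef_rot"]).as_matrix().round(3))
E
```

```text
th 0.12216345499299082 edge [ 0.67093371 -0.13662104] res mm [[-2.4, 0.8], [-2.0, -3.8], [-1.2, 0.8], [4.2, -1.2], [1.4, 3.4]]
valve [0.51021901 0.10559948]
lever ang opening 0.19857441773572448 0.09207936311530829
line [ 0.57744491 -0.13395318] handle [ 0.48900094 -0.14487425] dist 0.08911568419412051
plate yaw 0.12285825751467742 0.1463626277561516 0.11772190386261472
line in station [-0.09246696  0.01404051]
shaft tip [ 0.74521374 -0.10997861] [0.07697309 0.01739213] 0.1353649933248336
[[-0.961  0.275 -0.   ]
 [ 0.275  0.961 -0.001]
 [-0.    -0.001 -1.   ]]
```

```bash
cat >> h.py <<'E'
def delta(s,pos,ydeg):
    "tool-frame shift (cm) and turn for TCP at pos, tool down, y axis at world angle ydeg"
    R0=R.from_quat(s["eef_rot"]);a=np.radians(ydeg);y=np.array([np.cos(a),np.sin(a),0]);z=np.array([0,0,-1.])
    R1=R.from_matrix(np.c_[np.cross(y,z),y,z])
    return np.round(np.r_[R0.inv().apply(np.array(pos)-s["ee_pos"])*100,(R0.inv()*R1).as_rotvec()],3).tolist()
E
python3 - <<'E'
from h import *; from bench import r
s=r.read_state();print(delta(s,[.534,.034,.16],18.4))
E
```

```text
[-50.4, -44.495, 6.244, -0.001, 0.001, 0.971]
```

>>> {"fn": "carry_out", "kwargs": {"steps": [[[-25.2, -22.2, 3, 0, 0, 0.49], [-25.2, -22.2, 3, 0, 0, 0.49], [-25.2, -22.2, 3, 0, 0, 0.49], [-25.2, -22.2, 3, 0, 0, 0.49], [-25.2, -22.2, 3, 0, 0, 0.49], [-25.2, -22.2, 3, 0, 0, 0.49], [-25.2, -22.2, 3, 0, 0, 0.49], [-25.2, -22.2, 3, 0, 0, 0.49], [-50.4, -44.5, 4.2, 0, 0, 0.97], [-50.4, -44.5, 4.2, 0, 0, 0.97], [-50.4, -44.5, 4.2, 0, 0, 0.97], [-50.4, -44.5, 4.2, 0, 0, 0.97], [-50.4, -44.5, 4.2, 0, 0, 0.97], [-50.4, -44.5, 4.2, 0, 0, 0.97], [-50.4, -44.5, 4.2, 0, 0, 0.97], [-50.4, -44.5, 4.2, 0, 0, 0.97], [-50.4, -44.5, 4.2, 0, 0, 0.97], [-50.4, -44.5, 4.2, 0, 0, 0.97], [-50.4, -44.5, 4.2, 0, 0, 0.97], [-50.4, -44.5, 4.2, 0, 0, 0.97]]], "hand": -1, "squeeze": 25}}

```text
time: 1.77
ee_pos: [0.5335, 0.0358, 0.1803]
eef_rot: [0.584, 0.812, -0.0, -0.0]
ft_force: [-0.1, 0.5, -1.1]
width: 0.087
grip_force: 0.0
```

```bash
python3 - <<'E'
from h import *; from bench import r
s=r.read_state();p=r.camera_params("wrist");im=r.camera("wrist");cv2.imwrite("pics/w1.png",im[:,:,::-1])
np.save("pics/w1.npy",np.array([p["fx"],p["fy"],p["cx"],p["cy"]]))
print(np.round(s["ee_pos"],4))
for a,rc in blobs(im,*COL["blue"],(0,0,640,480),200)[0][:3]:
    print(a,np.round(rc,1) if 0 else rc,[np.round(cast(p,q,.097)[:2],4).tolist() for q in cv2.boxPoints(rc)],cast(p,rc[0],.097))
for a,rc in blobs(im,*COL["red"],(0,0,640,480),60)[0][:3]:
    print("red",a,rc,cast(p,rc[0],.077))
print("disc pred px",proj(p,[.5102,.1056,.077]), "tcp px",proj(p,s["ee_pos"]))
E
```

```text
[0.5335 0.0358 0.1803]
1808.5 ((318.63507080078125, 223.97113037109375), (103.9835433959961, 19.162033081054688), 87.39744567871094) [[0.5123, 0.0779], [0.5228, 0.0819], [0.5461, 0.0224], [0.535, 0.0181]] [0.52869747 0.0509813  0.097     ]
red 193.5 ((349.8242492675781, 173.1142120361328), (31.106260299682617, 7.126770496368408), 56.97613525390625) [0.53823387 0.08450524 0.077     ]
red 72.0 ((120.00001525878906, 72.00000762939453), (31.11269760131836, 2.8284270763397217), 45.0) [0.38796741 0.09711762 0.077     ]
disc pred px [318.40463967 125.62130342] tcp px [317.66482957 300.81100919]
```

View pics/w1.png

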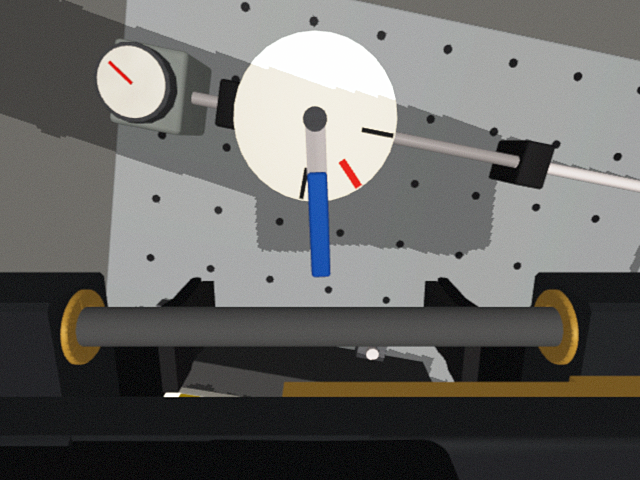

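The wrist view shows the disc centre at about (315,116), the closed mark at (304,184), the open mark at (377,132), the red mark at (350,173), and the lever running from (317,172) to (320,276).

```bash
python3 - <<'E'
from h import *; from bench import r
p=r.camera_params("wrist");c=cast(p,(315.5,116),.077)[:2];st=cast(p,(315,118),.1)[:2]
an=lambda q,z=.077:np.arctan2(*(cast(p,q,z)[:2]-c)[::-1])
print(c,st,"closed",an((304,184)),"open",an((377,132)),"red",an((349.8,173.1)))
im=cv2.imread("pics/w1.png")[:,:,::-1].copy()
ctr=cast(p,(318.635,223.97),.097)[:2];print("lever c",ctr,np.hypot(*(ctr-c)),an((318.635,223.97),.097))
hsv=cv2.cvtColor(im,cv2.COLOR_RGB2HSV);m=((hsv[...,1]<45)&(hsv[...,2]>185)).astype(np.uint8)*255;m[:, :225]=0;m[:,400:]=0;m[210:]=0
k=max(cv2.findContours(m,0,1)[0],key=cv2.contourArea);print(cv2.fitEllipse(cv2.convexHull(k)))
s=r.read_state()
E
```

```text
[0.50670284 0.11063368] [0.50733667 0.10846002] closed -1.423187069027115 open 0.08018942448087031 red -0.6875058287196426
lever c [0.52873061 0.05118453] 0.06339892744950096 -1.2159492287244476
((315.03863525390625, 115.38397979736328), (163.8196563720703, 171.28575134277344), 0.16055075824260712)
```

```bash
python3 - <<'E'
from h import *; from bench import r
s=r.read_state();A=np.array([.507,.109]);print(s["time"],delta(s,[.5337,.0389,.073],20.9))
# arc from the gripped pose, tool frame of the gripped pose: lever dir = tool -x or +x
s1=dict(ee_pos=np.array([.5337,.0389,.073]),eef_rot=R.from_matrix(R.from_euler('z',0).as_matrix()).as_quat())
R1=R.from_quat(s["eef_rot"])*R.from_rotvec(delta(s,[.5337,.0389,.073],20.9)[3:])
s1["eef_rot"]=R1.as_quat()
for d in np.arange(.09,.6,.09):
    f=-1.207+d;q=A+.075*np.array([np.cos(f),np.sin(f)]);print(round(d,2),delta(s1,[*q,.073],20.9+np.degrees(d)))
E
```

```text
1.8167 [0.256, 0.116, 10.738, -0.0, -0.001, -0.04]
0.09 [0.031, 0.673, -0.0, -0.0, 0.0, -0.09]
0.18 [0.122, 1.342, -0.0, -0.0, 0.0, -0.18]
0.27 [0.272, 2.0, -0.001, -0.0, 0.0, -0.27]
0.36 [0.481, 2.641, -0.001, -0.0, 0.0, -0.36]
0.45 [0.746, 3.262, -0.001, -0.0, 0.0, -0.45]
0.54 [1.066, 3.856, -0.001, -0.0, 0.0, -0.54]
```

>>> {"fn": "carry_out", "kwargs": {"steps": [[[0.26, 0.12, 3.5, 0, 0, -0.04], [0.26, 0.12, 7, 0, 0, -0.04], [0.26, 0.12, 9.5, 0, 0, -0.04], [0.26, 0.12, 10.7, 0, 0, -0.04], [0.26, 0.12, 10.7, 0, 0, -0.04], [0.26, 0.12, 10.7, 0, 0, -0.04]]]}}

```text
time: 2.32
ee_pos: [0.5345, 0.0379, 0.0742]
eef_rot: [0.568, 0.823, 0.0, -0.0]
ft_force: [-0.3, 0.8, 0.1]
width: 0.0868
grip_force: 0.0
```

>>> {"fn": "carry_out", "kwargs": {"steps": [[[0, 0, 0, 0, 0, 0], [0, 0, 0, 0, 0, 0], [0, 0, 0, 0, 0, 0], [0, 0, 0, 0, 0, 0], [0, 0, 0, 0, 0, 0], [0, 0, 0, 0, 0, 0], [0, 0, 0, 0, 0, 0], [0, 0, 0, 0, 0, 0]]], "hand": 1, "squeeze": 15}}

```text
time: 2.98
ee_pos: [0.5344, 0.0372, 0.0736]
eef_rot: [0.568, 0.823, 0.0, -0.0]
ft_force: [-0.8, -0.2, -0.8]
width: 0.0415
grip_force: 0.0
```

>>> {"fn": "carry_out", "kwargs": {"steps": [[[0, 0, 0, 0, 0, 0], [0, 0, 0, 0, 0, 0], [0, 0, 0, 0, 0, 0], [0, 0, 0, 0, 0, 0], [0, 0, 0, 0, 0, 0], [0, 0, 0, 0, 0, 0], [0, 0, 0, 0, 0, 0], [0, 0, 0, 0, 0, 0]]]}}

```text
time: 3.65
ee_pos: [0.5343, 0.0372, 0.0735]
eef_rot: [0.568, 0.823, -0.0, -0.0]
ft_force: [-0.9, -0.3, 0.0]
width: 0.0114
grip_force: 15.0
```

>>> {"fn": "carry_out", "kwargs": {"steps": [[[0.01, 0.34, 0, 0, 0, -0.045], [0.03, 0.67, 0, 0, 0, -0.09], [0.07, 1.01, 0, 0, 0, -0.135], [0.12, 1.34, 0, 0, 0, -0.18], [0.19, 1.67, 0, 0, 0, -0.225], [0.27, 2.0, 0, 0, 0, -0.27], [0.37, 2.32, 0, 0, 0, -0.315], [0.48, 2.64, 0, 0, 0, -0.36], [0.61, 2.95, 0, 0, 0, -0.405], [0.75, 3.26, 0, 0, 0, -0.45], [0.9, 3.56, 0, 0, 0, -0.495], [1.03, 3.79, 0, 0, 0, -0.53], [1.03, 3.79, 0, 0, 0, -0.53], [1.03, 3.79, 0, 0, 0, -0.53]]]}}

```text
time: 4.82
ee_pos: [0.5663, 0.0607, 0.0735]
eef_rot: [0.333, 0.943, 0.0, 0.0]
ft_force: [-0.4, 1.4, -1.0]
width: 0.012
grip_force: 15.0
```

>>> {"fn": "carry_out", "kwargs": {"steps": [[[0, 0, 0, 0, 0, 0], [0, 0, 0, 0, 0, 0], [0, 0, 0, 0, 0, 0], [0, 0, 0, 0, 0, 0], [0, 0, 0, 0, 0, 0], [0, 0, -3, 0, 0, 0], [0, 0, -6, 0, 0, 0], [0, 0, -9, 0, 0, 0], [0, 0, -11, 0, 0, 0], [0, 0, -11, 0, 0, 0], [0, 0, -11, 0, 0, 0]]], "hand": -1}}

```text
time: 5.73
ee_pos: [0.5668, 0.0603, 0.1846]
eef_rot: [0.333, 0.943, 0.001, 0.001]
ft_force: [-0.7, 0.4, -1.0]
width: 0.0773
grip_force: 0.0
```

```bash
python3 - <<'E'
from h import *; from bench import r
s=r.read_state();p=r.camera_params("wrist");im=r.camera("wrist");cv2.imwrite("pics/w2.png",im[:,:,::-1])
print(np.round(s["ee_pos"],4),s["width"])
for c,z in(("blue",.097),("red",.077)):
  for a,rc in blobs(im,*COL[c],(0,0,640,480),60)[0][:3]:
    print(c,a,rc,cast(p,rc[0],z)[:2],[np.round(cast(p,q,z)[:2],4).tolist() for q in cv2.boxPoints(rc)])
E
```

```text
[0.5668 0.0603 0.1846] 0.07733294261067425
blue 1755.5 ((318.2524108886719, 222.96975708007812), (102.07076263427734, 18.54833221435547), 89.37040710449219) [0.55479646 0.0698588 ] [[0.5271, 0.0847], [0.534, 0.0933], [0.5842, 0.0541], [0.577, 0.0449]]
```

View pics/w2.png

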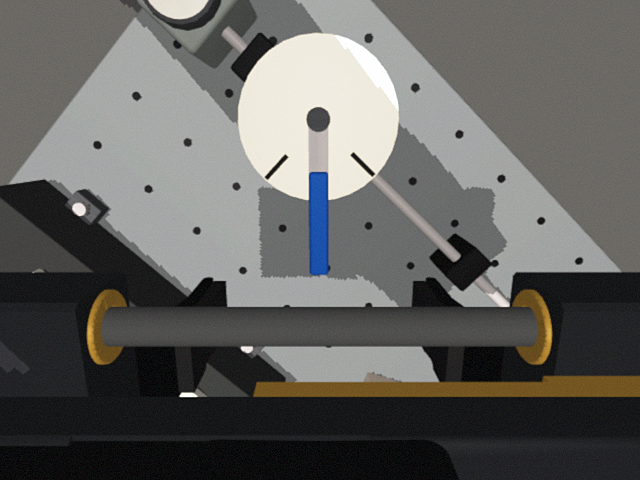

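The lever now covers the red mark. The closed mark is at (276,167), the open mark at (363,164) and the disc centre at about (318,116). I'll check the lever angle against both marks.

```bash
python3 - <<'E'
from h import *; from bench import r
p=r.camera_params("wrist");im=cv2.imread("pics/w2.png")
g=cv2.cvtColor(im,cv2.COLOR_BGR2GRAY);hsv=cv2.cvtColor(im,cv2.COLOR_BGR2HSV)
m=((hsv[...,1]<45)&(g>190)).astype(np.uint8)*255;m[:,:236]=0;m[:,400:]=0;m[202:]=0;m[:30]=0
k=max(cv2.findContours(m,0,1)[0],key=cv2.contourArea);e=cv2.fitEllipse(cv2.convexHull(k));print(e)
c=cast(p,e[0],.077)[:2];print(c)
dark=(g<60).astype(np.uint8)*255
for roi in((260,150,292,184),(348,148,376,178)):
    x0,y0,x1,y1=roi;cs=cv2.findContours(dark[y0:y1,x0:x1],0,1)[0];q=max(cs,key=cv2.contourArea);rc=cv2.minAreaRect(q);b=np.mean(cv2.boxPoints(rc),0)+[x0,y0]
    w=cast(p,b,.077)[:2]-c;print(b,np.hypot(*w),np.arctan2(w[1],w[0]))
b=[[.5271,.0847],[.534,.0933],[.5842,.0541],[.577,.0449]];b=np.array(b);d=(b[2]+b[3]-b[0]-b[1]);print("lever",np.arctan2(d[1],d[0]),np.arctan2(*(b.mean(0)-c)[::-1]))
E
```

```text
((318.00714111328125, 116.32994079589844), (161.13412475585938, 167.75230407714844), 4.70371150970459)
[0.50432585 0.10951058]
[276.05525208 166.54972458] 0.040677321845304266 -1.3964082890657106
[362.25 164.25] 0.04055337467687005 0.08812525216605295
lever -0.668127444035279 -0.66588952813687
```

Half open is confirmed to within about 0.01 rad. Next I'll look at the plate and the granite edge from close above.

```bash
python3 - <<'E'
from h import *; from bench import r
s=r.read_state();p=r.camera_params("wrist");V=np.array(p["view"]);print("cam in tool",R.from_quat(s["eef_rot"]).inv().apply(-V[:3,:3].T@V[:3,3]-s["ee_pos"]),p["fx"],p["cx"],p["cy"])
print(s["time"],delta(s,[.61,-.215,.24],7))
E
```

```text
cam in tool [ 0.06545145  0.00017964 -0.16237796] 415.39444450341125 319.0113475364389 243.24239453162005
5.7833 [-20.706, -18.661, -5.683, 0.0, -0.0, 0.77]
```

>>> {"fn": "carry_out", "kwargs": {"steps": [[[-3, -2.5, -4, 0, 0, 0.12], [-6, -5, -5.7, 0, 0, 0.24], [-8.5, -7.5, -5.7, 0, 0, 0.36], [-11, -10, -5.7, 0, 0, 0.46], [-14, -12.5, -5.7, 0, 0, 0.56], [-16.5, -15, -5.7, 0, 0, 0.66], [-19, -17, -5.7, 0, 0, 0.73], [-20.7, -18.7, -5.7, 0, 0, 0.77], [-20.7, -18.7, -5.7, 0, 0, 0.77], [-20.7, -18.7, -5.7, 0, 0, 0.77], [-20.7, -18.7, -5.7, 0, 0, 0.77]]]}}

```text
time: 6.7
ee_pos: [0.6096, -0.2144, 0.2391]
eef_rot: [0.662, 0.749, -0.0, -0.001]
ft_force: [-0.1, 0.4, -0.1]
width: 0.0871
grip_force: 0.0
```

```bash
python3 - <<'E'
from h import *; from bench import r
s=r.read_state();p=r.camera_params("wrist");im=r.camera("wrist");cv2.imwrite("pics/w3.png",im[:,:,::-1])
print(s["time"],np.round(s["ee_pos"],4),s["joint_vel"].max() if hasattr(s["joint_vel"],"max") else max(s["joint_vel"]))
import pickle;pickle.dump((p,s),open("w3.pkl","wb"))
for c,z in(("yellow",.124),("red",.080)):
  for a,rc in blobs(im,*COL[c],(0,0,640,480),60)[0][:3]:
    print(c,a,rc,cast(p,rc[0],z)[:2],[np.round(cast(p,q,z)[:2],4).tolist() for q in cv2.boxPoints(rc)])
E
```

```text
6.7 [ 0.6096 -0.2144  0.2391] 0.001806720076630957
yellow 4544.0 ((153.59146118164062, 104.32317352294922), (149.8555908203125, 43.95175552368164), 83.6598129272461) [ 0.49500222 -0.14079923] [[0.4756, -0.101], [0.502, -0.095], [0.516, -0.1839], [0.4873, -0.1907]]
red 500.0 ((288.90325927734375, 107.50374603271484), (129.29052734375, 5.189900875091553), 87.78034210205078) [ 0.57715149 -0.12947159] [[0.5689, -0.0864], [0.5726, -0.0858], [0.586, -0.1758], [0.582, -0.1764]]
```

View pics/w3.png

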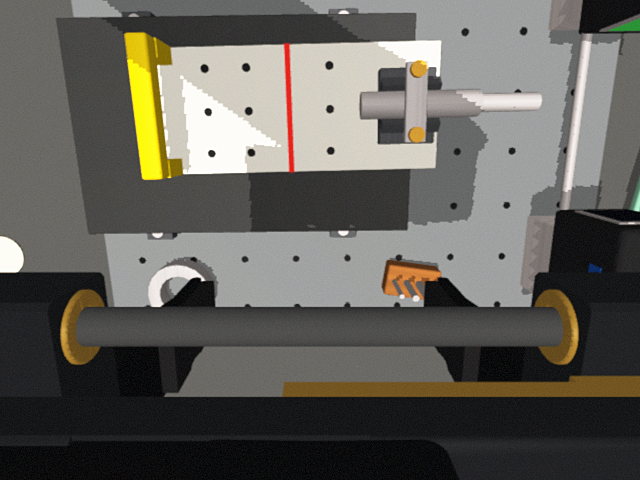

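The view shows the riser's top outer corners at (416,13) and (408,230), and its rear corners at (58,18) and (90,234). The red line runs from (287,44) to (292,172), and the shaft tip is at (541,101).

```bash
python3 - <<'E'
from h import *; import pickle
p,s=pickle.load(open("w3.pkl","rb"));im=cv2.imread("pics/w3.png");g=cv2.cvtColor(im,cv2.COLOR_BGR2GRAY)
print(p["view"])
def edge(rows,x0,x1,sgn=1):
    out=[]
    for v in rows:
        d=np.diff(cv2.GaussianBlur(g[v-1:v+2].astype(np.float32),(5,3),0)[1,x0:x1]);i=int(np.argmax(sgn*d))
        out.append((x0+i+.5,v))
    return np.array(out)
def edgeh(cols,y0,y1,sgn=1):
    return np.array([(u,y0+.5+int(np.argmax(sgn*np.diff(cv2.GaussianBlur(g,(3,5),0)[y0:y1,u].astype(float))))) for u in cols])
def fit(px,z,name):
    w=np.array([cast(p,q,z)[:2] for q in px]);f=cv2.fitLine(w.astype(np.float32),cv2.DIST_HUBER,0,1e-4,1e-4).ravel();print(name,f.round(4),"ang",round(float(np.arctan2(f[1],f[0])%np.pi),4),"px",px[0],px[-1]);return f
e=fit(np.r_[edge(range(18,38,2),405,425),edge(range(175,222,2),400,420)],.072,"outer")
f=fit(edgeh(range(110,380,8),225,242),.072,"side-y");h=fit(edgeh(range(150,400,8),8,24,-1),.072,"side+y")
hr=fit(edge(range(30,225,5),50,100,-1),.072,"rear")
l=fit(np.r_[[((np.argmin(im[v,270:310,1]))+270.,v) for v in range(50,168,4)]],.08,"line")
X=lambda a,b:a[2:]+a[:2]*np.linalg.solve(np.c_[a[:2],-b[:2]],b[2:]-a[2:])[0]
c1,c2=X(e,h),X(e,f);r1,r2=X(hr,h),X(hr,f);print("corners",c1,c2,r1,r2,np.hypot(*(c1-c2)),np.hypot(*(c1-r1)))
pe=[fit(edgeh(list(range(200,280,5))+list(range(300,340,5)),36,52),.08,"plate+y"),fit(edgeh(range(200,400,8),162,180,-1),.08,"plate-y")]
a,b=X(l,pe[0]),X(l,pe[1]);print("line mid",(a+b)/2,np.hypot(*(a-b)))
print("tip",cast(p,(541,101),.105))
E
```

```text
[[ 0.99245795  0.1225739  -0.00169188 -0.57900479]
 [-0.11931362  0.96270862 -0.24280934  0.31306756]
 [-0.0281333   0.24117993  0.97007255 -0.33658822]
 [ 0.          0.          0.          1.        ]]
outer [ 0.1348 -0.9909  0.6715 -0.1368] ang 1.706 px [415.5  18. ] [407.5 221. ]
side-y [ 0.9905  0.1375  0.5307 -0.2318] ang 0.138 px [110.  233.5] [374.  229.5]
side+y [ 0.9909  0.1344  0.5546 -0.0672] ang 0.1348 px [150.   11.5] [398.   12.5]
rear [ 0.1358 -0.9907  0.4132 -0.1633] ang 1.707 px [57.5 30. ] [ 86.5 220. ]
line [ 0.1487 -0.9889  0.5766 -0.1286] ang 1.72 px [288.  50.] [292. 166.]
corners [ 0.6600631  -0.05292825] [ 0.68154085 -0.21082702] [ 0.40286866 -0.08780044] [ 0.42461723 -0.2465043 ] 0.15935281 0.25954777
plate+y [ 0.9891  0.1471  0.543  -0.0908] ang 0.1476 px [200.   46.5] [335.   42.5]
plate-y [ 0.9891  0.1475  0.6079 -0.1718] ang 0.148 px [200.  173.5] [392.  168.5]
line mid [ 0.57700765 -0.1311096 ] 0.08968443
tip [ 0.7481502  -0.10592464  0.105     ]
```

```bash
python3 - <<'E'
from h import *; from bench import r
s=r.read_state();print(delta(s,[.488,-.1444,.16],8.48),delta(s,[.488,-.1444,.097],8.48))
E
```

```text
[8.387, -11.228, 7.972, -0.001, -0.001, -0.024] [8.379, -11.22, 14.272, -0.001, -0.001, -0.024]
```

>>> {"fn": "carry_out", "kwargs": {"steps": [[[2, -2.8, 0, 0, 0, -0.024], [4.2, -5.6, 2, 0, 0, -0.024], [6.4, -8.4, 4, 0, 0, -0.024], [8.4, -11.2, 6, 0, 0, -0.024], [8.4, -11.2, 8, 0, 0, -0.024], [8.4, -11.2, 10, 0, 0, -0.024], [8.4, -11.2, 12, 0, 0, -0.024], [8.4, -11.2, 13.5, 0, 0, -0.024], [8.4, -11.2, 14.25, 0, 0, -0.024], [8.4, -11.2, 14.25, 0, 0, -0.024], [8.4, -11.2, 14.25, 0, 0, -0.024]]]}}

```text
time: 7.67
ee_pos: [0.4886, -0.1449, 0.0983]
eef_rot: [0.653, 0.757, 0.0, -0.0]
ft_force: [0.2, -0.3, 0.4]
width: 0.0869
grip_force: 0.0
```

>>> {"fn": "carry_out", "kwargs": {"steps": [[[0, 0, 0, 0, 0, 0], [0, 0, 0, 0, 0, 0], [0, 0, 0, 0, 0, 0], [0, 0, 0, 0, 0, 0], [0, 0, 0, 0, 0, 0], [0, 0, 0, 0, 0, 0], [0, 0, 0, 0, 0, 0], [0, 0, 0, 0, 0, 0], [0, 0, 0, 0, 0, 0], [0, 0, 0, 0, 0, 0], [0, 0, 0, 0, 0, 0], [0, 0, 0, 0, 0, 0], [0, 0, 0, 0, 0, 0], [0, 0, 0, 0, 0, 0], [0, 0, 0, 0, 0, 0], [0, 0, 0, 0, 0, 0]]], "hand": 1, "squeeze": 40}}

```text
time: 9.0
ee_pos: [0.4883, -0.1455, 0.0979]
eef_rot: [0.654, 0.757, -0.0, -0.0]
ft_force: [-1.9, -0.8, 0.3]
width: 0.0138
grip_force: 40.0
```

```bash
python3 - <<'E'
from h import *; from bench import r
s=r.read_state();print(s["width"],s["ft_force"],s["ee_pos"],R.from_quat(s["eef_rot"]).as_matrix().round(4))
im=r.camera("wrist");p=r.camera_params("wrist");cv2.imwrite("pics/w4.png",im[:,:,::-1])
for c,z in(("yellow",.124),("red",.080)):
  for a,rc in blobs(im,*COL[c],(0,0,640,480),30)[0][:3]:
    print(c,a,rc,[np.round(cast(p,q,z)[:2],4).tolist() for q in cv2.boxPoints(rc)])
E
```

```text
0.013820604692216262 [-1.86748353 -0.81444213  0.32924926] [ 0.48833123 -0.14546828  0.09793462] [[-1.455e-01  9.894e-01 -4.000e-04]
 [ 9.894e-01  1.455e-01  1.000e-04]
 [ 2.000e-04 -3.000e-04 -1.000e+00]]
yellow 4585.5 ((319.0, 246.0), (120.0, 40.0), 90.0) [[0.4751, -0.0961], [0.4881, -0.0942], [0.4947, -0.1358], [0.4808, -0.1378]]
yellow 1279.5 ((319.0, 364.0), (36.0, 38.0), 90.0) [[0.4832, -0.1531], [0.4968, -0.1511], [0.499, -0.1656], [0.4852, -0.1676]]
red 789.5 ((521.8319091796875, 235.492919921875), (16.069971084594727, 105.15946197509766), 2.41102933883667) [[0.5767, -0.1332], [0.5662, -0.0861], [0.5732, -0.0854], [0.5841, -0.1324]]
```

View pics/w4.png

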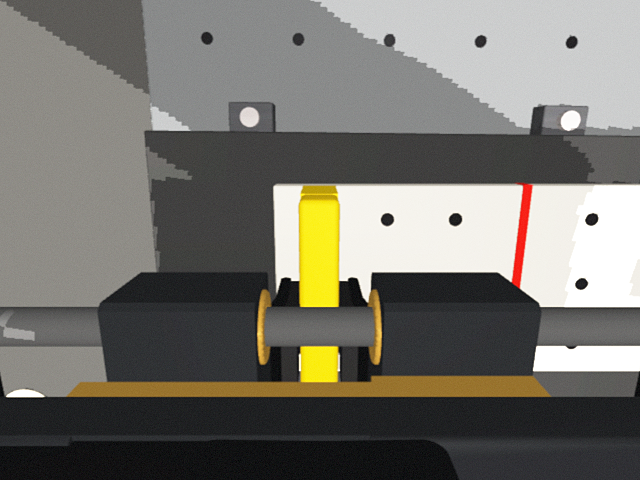

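The view shows the bar firmly held at (319,246), with the red line at (522,236) and in place. Now the first half of the slide.

>>> {"fn": "carry_out", "kwargs": {"steps": [[[-0.01, 0.1, 0.05, 0, 0, 0], [-0.04, 0.3, 0.1, 0, 0, 0], [-0.08, 0.55, 0.1, 0, 0, 0.001], [-0.12, 0.8, 0.1, 0, 0, 0.001], [-0.15, 1.05, 0.1, 0, 0, 0.001], [-0.19, 1.3, 0.1, 0, 0, 0.002], [-0.22, 1.55, 0.1, 0, 0, 0.002], [-0.26, 1.8, 0.1, 0, 0, 0.002], [-0.3, 2.05, 0.1, 0, 0, 0.002], [-0.33, 2.3, 0.1, 0, 0, 0.003], [-0.37, 2.55, 0.1, 0, 0, 0.003], [-0.4, 2.8, 0.1, 0, 0, 0.003], [-0.44, 3.05, 0.1, 0, 0, 0.003], [-0.48, 3.3, 0.1, 0, 0, 0.004], [-0.51, 3.55, 0.1, 0, 0, 0.004], [-0.55, 3.8, 0.1, 0, 0, 0.004], [-0.58, 4.05, 0.1, 0, 0, 0.004], [-0.62, 4.3, 0.1, 0, 0, 0.005], [-0.65, 4.5, 0.1, 0, 0, 0.005], [-0.66, 4.6, 0.1, 0, 0, 0.005]]]}}

```text
time: 10.72
ee_pos: [0.5334, -0.1463, 0.0979]
eef_rot: [0.656, 0.755, -0.001, -0.001]
ft_force: [-16.7, -0.8, 20.2]
width: 0.0135
grip_force: 40.0
```

```bash
python3 - <<'E'
from h import *; from bench import r
s=r.read_state();print(s["width"],s["ft_force"],s["torque"],s["ee_pos"],R.from_quat(s["eef_rot"]).as_matrix().round(4))
E
```

```text
0.013546550056382875 [-16.6533221   -0.81421239  20.17607062] [-0.17868263  3.5457398   0.14186317] [ 0.53344747 -0.14634055  0.09791179] [[-1.395e-01  9.902e-01 -3.100e-03]
 [ 9.902e-01  1.395e-01  4.000e-04]
 [ 8.000e-04 -3.000e-03 -1.000e+00]]
```

>>> {"fn": "carry_out", "kwargs": {"steps": [[[-0.01, 0.1, -0.02, 0, 0, 0], [-0.04, 0.3, -0.05, 0, 0, 0], [-0.08, 0.55, -0.05, 0, 0, 0.001], [-0.11, 0.8, -0.05, 0, 0, 0.001], [-0.15, 1.05, -0.05, 0, 0, 0.001], [-0.19, 1.3, -0.05, 0, 0, 0.002], [-0.22, 1.55, -0.05, 0, 0, 0.002], [-0.26, 1.8, -0.05, 0, 0, 0.002], [-0.29, 2.05, -0.05, 0, 0, 0.002], [-0.32, 2.3, -0.05, 0, 0, 0.003], [-0.36, 2.55, -0.05, 0, 0, 0.003], [-0.4, 2.8, -0.05, 0, 0, 0.003], [-0.43, 3.05, -0.05, 0, 0, 0.003], [-0.47, 3.3, -0.05, 0, 0, 0.004], [-0.5, 3.5, -0.05, 0, 0, 0.004], [-0.53, 3.7, -0.05, 0, 0, 0.004], [-0.55, 3.85, -0.05, 0, 0, 0.004], [-0.57, 4.0, -0.05, 0, 0, 0.005], [-0.58, 4.1, -0.05, 0, 0, 0.005], [-0.58, 4.1, -0.05, 0, 0, 0.005]]]}}

```text
time: 12.38
ee_pos: [0.5752, -0.1461, 0.098]
eef_rot: [0.658, 0.753, -0.001, -0.001]
ft_force: [-9.2, -0.5, 11.0]
width: 0.0135
grip_force: 40.0
```

```bash
python3 - <<'E'
from h import *; from bench import r
s=r.read_state();print(s["width"],s["ft_force"],s["torque"],s["ee_pos"],R.from_quat(s["eef_rot"]).as_matrix().round(4))
p=r.camera_params("wrist");im=r.camera("wrist");cv2.imwrite("pics/w5.png",im[:,:,::-1])
print(delta(s,[.5816,-.1452,s["ee_pos"][2]],np.degrees(.1357)))
for c,z in(("red",.080),):
  for a,rc in blobs(im,*COL[c],(0,0,640,480),30)[0][:3]:
    print(c,a,rc,[np.round(cast(p,q,z)[:2],4).tolist() for q in cv2.boxPoints(rc)])
E
```

```text
0.013533229318334662 [-9.15496789 -0.46259782 11.03937183] [-0.17217364  2.19648587  0.04717726] [ 0.57517477 -0.14607543  0.09795877] [[-1.348e-01  9.909e-01 -2.500e-03]
 [ 9.909e-01  1.348e-01  1.000e-04]
 [ 4.000e-04 -2.400e-03 -1.000e+00]]
[0.0, 0.648, -0.002, -0.002, -0.0, -0.001]
red 807.5 ((521.8963623046875, 235.03659057617188), (16.109033584594727, 106.07494354248047), 2.337306022644043) [[0.6636, -0.1347], [0.6535, -0.0872], [0.6604, -0.0865], [0.671, -0.134]]
```

View pics/w5.png

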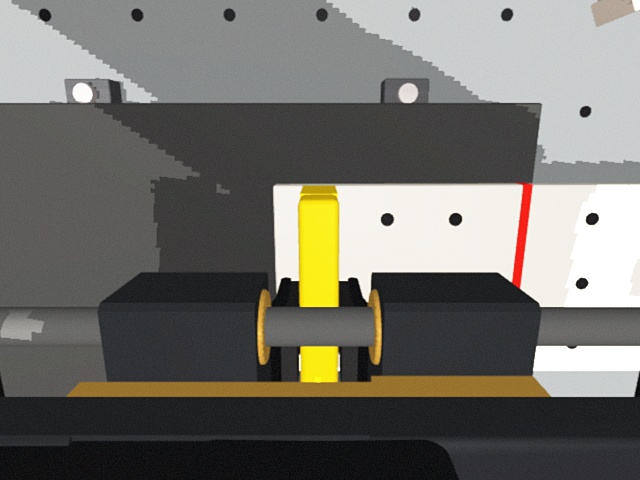

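The plate hasn't slipped. The riser's outer edge runs from (541,104) to (534,183) and the line from (527,184) to (518,287). I'll measure the remaining gap directly.

```bash
cat > gap.py <<'E'
from h import *
def gap(p,im):
    g=cv2.GaussianBlur(cv2.cvtColor(im,cv2.COLOR_RGB2GRAY),(3,3),0).astype(float)
    def L(px,z):
        f=cv2.fitLine(np.array([cast(p,q,z)[:2] for q in px],np.float32),cv2.DIST_HUBER,0,1e-4,1e-4).ravel();return f*np.sign([f[0]]*2+[f[0]]*2) if 0 else f
    hsv=cv2.cvtColor(im,cv2.COLOR_RGB2HSV);red=(hsv[...,1]>150)&((hsv[...,0]<8)|(hsv[...,0]>172))
    lp=[(np.mean(np.where(red[v,480:560])[0])+480,v) for v in range(192,280,3)]
    ep=[(500+.5+np.argmax(np.diff(g[v,500:580])),v) for v in range(110,180,3)]
    sp=[(u,90+.5+np.argmin(np.diff(g[90:120,u]))) for u in range(440,530,5)]
    pp=[(u,175+.5+np.argmax(np.diff(g[175:195,u]))) for u in range(350,510,5)]
    l,e,s,q=L(lp,.08),L(ep,.072),L(sp,.072),L(pp,.08);a=lambda f:(np.arctan2(f[1],f[0])%np.pi)
    print("ends",ep[0],ep[-1],sp[0],pp[0]);print("ang line,edge,side,plateside",[round(a(f),4) for f in(l,e,s,q)])
    X=lambda a,b:a[2:]+a[:2]*np.linalg.solve(np.c_[a[:2],-b[:2]],b[2:]-a[2:])[0]
    th=.1357;M=np.array([[np.cos(th),np.sin(th)],[-np.sin(th),np.cos(th)]])
    cr,ln=X(e,s),X(l,q);print("corner",cr,"line end",ln,"gap x,y(expect y -35) mm",M@(ln-cr)*1e3)
E
python3 - <<'E'
from gap import *; from bench import r
gap(r.camera_params("wrist"),cv2.imread("pics/w5.png")[:,:,::-1].copy())
E
```

```text
ends (np.float64(540.5), 110) (np.float64(532.5), 179) (440, np.float64(102.5)) (350, np.float64(183.5))
ang line,edge,side,plateside [np.float32(1.7085), np.float32(1.7103), np.float32(0.1351), np.float32(0.1355)]
corner [ 0.65971565 -0.05291917] line end [ 0.6586866 -0.0872371] gap x,y(expect y -35) mm [ -5.66227791 -33.8632268 ]
```

>>> {"fn": "carry_out", "kwargs": {"steps": [[[0, 0.1, 0, 0, 0, 0], [-0.02, 0.22, 0, 0, 0, 0], [-0.03, 0.34, 0, 0, 0, 0], [-0.04, 0.45, 0, 0, 0, 0], [-0.05, 0.54, 0, 0, 0, 0], [-0.05, 0.6, 0, 0, 0, 0], [-0.05, 0.61, 0, 0, 0, 0], [-0.05, 0.61, 0, 0, 0, 0], [-0.05, 0.61, 0, 0, 0, 0], [-0.05, 0.61, 0, 0, 0, 0]]]}}

```text
time: 13.27
ee_pos: [0.5811, -0.1459, 0.0979]
eef_rot: [0.658, 0.753, -0.001, -0.001]
ft_force: [-11.0, -1.4, 12.0]
width: 0.0135
grip_force: 40.0
```

```bash
python3 - <<'E'
from gap import *; from bench import r
s=r.read_state();print(s["time"],s["ft_force"],s["ee_pos"])
print(delta(s,[.5816,-.1452,s["ee_pos"][2]],np.degrees(.1357)))
p=r.camera_params("wrist");im=r.camera("wrist");cv2.imwrite("pics/w6.png",im[:,:,::-1]);gap(p,im)
t=r.camera("top");a=r.camera("scene");b=np.vstack([cv2.resize(t[150:320,290:450],None,fx=2.5,fy=2.5,interpolation=2)[:, :400],]) 
c=cv2.resize(a[240:410,260:420],None,fx=2.5,fy=2.5,interpolation=2)
cv2.imwrite("pics/fin.png",np.hstack([b,c])[:,:,::-1])
E
```

```text
13.2667 [-11.01153629  -1.43477153  12.02050371] [ 0.58107534 -0.14589345  0.0979424 ]
[0.062, 0.061, -0.0, -0.003, -0.0, -0.001]
ends (np.float64(526.5), 110) (np.float64(519.5), 179) (440, np.float64(100.5)) (350, np.float64(183.5))
ang line,edge,side,plateside [np.float32(1.7076), np.float32(1.7119), np.float32(0.1349), np.float32(0.1353)]
corner [ 0.65965927 -0.05273908] line end [ 0.6646405  -0.08706102] gap x,y(expect y -35) mm [  0.2922214  -34.68028704]
```

View pics/fin.png

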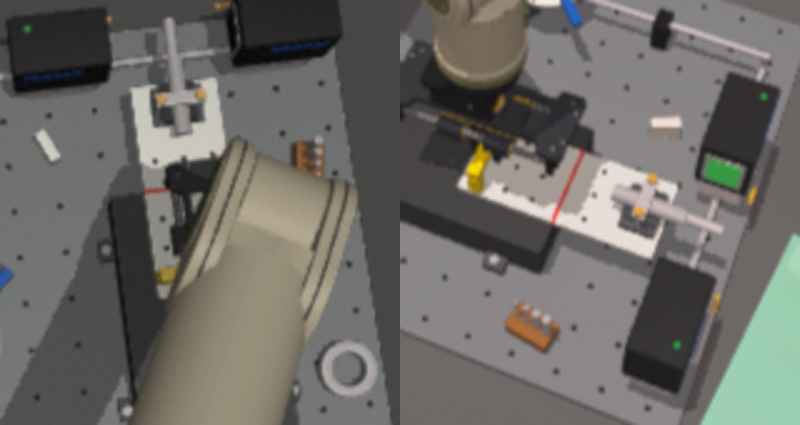

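View pics/w6.png

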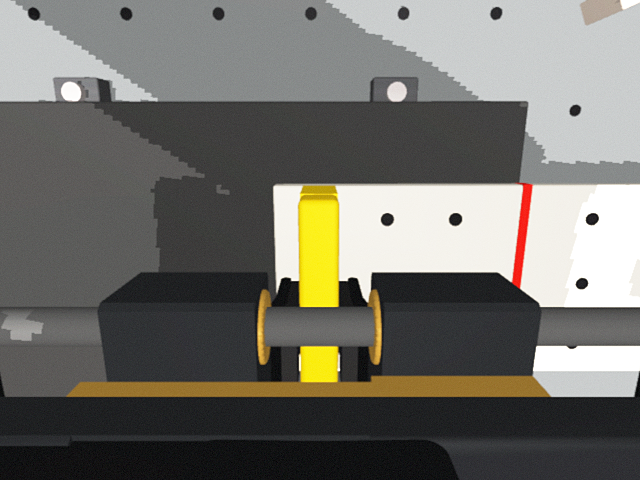

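The line lies over the edge to within about 0.5 mm and is parallel to it. The shaft tip sits between the heads. I'll let it settle briefly, then hand in.

>>> {"fn": "carry_out", "kwargs": {"steps": [[[0, 0, 0, 0, 0, 0], [0, 0, 0, 0, 0, 0], [0, 0, 0, 0, 0, 0], [0, 0, 0, 0, 0, 0], [0, 0, 0, 0, 0, 0], [0, 0, 0, 0, 0, 0]]]}}

```text
time: 13.92
ee_pos: [0.5811, -0.1458, 0.098]
eef_rot: [0.658, 0.753, -0.001, -0.001]
ft_force: [-10.5, -0.3, 11.0]
width: 0.0134
grip_force: 40.0
```

```bash
python3 -c "
from bench import r
s=r.read_state();print(s['ee_pos'],s['ft_force'],max(map(abs,s['joint_vel'])));print(r.close_job())"
```

```text
[ 0.58111542 -0.14584862  0.09796519] [-10.53558458  -0.26791702  11.00191804] 0.0017742141783654835
the job is handed in; nothing more can be done
None
```

I handed the job in at about 14 s. The valve is half open (lever within about 0.02 rad of 45 degrees), and the plate is held still and flat, its red line within about 0.6 mm of the granite edge and parallel to it, with the shaft tip within about 1 mm of midway between the heads.

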